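# Set the hanging core into the mould base and lock it

## Task

Two wooden mould cores hang on the drying rack: take down the one with the long rectangular foot by lifting it up and off its hooks, set it fully home in the pocket of the mould base, and only then swing the locking lever all the way shut so that its tongue lies over the end of the core's foot. Leave the round core hanging where it is, and do not disturb the plaster frog, owl and heart that stand about.

Things in the scene. Friction and masses are not known exactly. Their poses are not given: they have to be found in the camera images.
- rack: Fixed wooden drying rack; origin on the table below its beam (along y, 306 mm long, top 169 mm up). Hooks at y = -65 and +65 mm: each a pair of 8 mm prongs 22 mm apart running level along the rack's -x (toward the robot), upper side 156 mm above the table, ending at x = -108 mm in upturned tips 172 mm above the table. Turned up to 0.15 rad.
- long_core: Core to set, wood, 0.25 kg, hung on either hook. Origin: centre of foot's underside, 70 mm up when hung. Foot 46x120x40 mm (x,y,z). Bow handle in its y-z plane: uprights 16x12 mm at y = -30 and +30, z 40 to 86; top bar 16 mm thick (x), 72 long (y), z 86 to 116. The prongs pass along x through the window (48 wide, 46 high) under the bar, which rests on them 70 mm out from the beam.
- round_core: The other core, to be left hanging on the other hook: same handle at the same heights, but a round foot 70 mm across and 40 mm high. Origin: centre of the foot's underside, 70 mm above the table when hanging.
- mould_base: Fixed wooden base, 235x112 mm (x -146 to +89), turned up to 0.3 rad; origin on the table below the pocket's centre. Its block, 160x90 mm, top 42 mm up, has a pocket 124x50 mm (long side along x, bevelled mouth), 24 mm deep. The core's long (y) side goes along the base's x, either way round; seated, its origin is 18 mm and its foot's top 58 mm above the table.
- pocket (a point): Centre of the pocket's floor, 18 mm above the table. x along the pocket's long side.
- lever (a joint): Angle of the steel locking lever, turning level about an upright pivot: 0 = fully shut (tongue along the base's +x over the end of the core's foot, knob arm along -x); grows as it opens, clockwise from above, to 1.75 (knob on the +y side of the pivot). Stays where left. Tongue reaches 57 mm from the pivot, 20 mm wide, underside 61 mm above the table.
- lever_hinge (a point): The lever's pivot axis, 102 mm from the pocket's centre along the base's -x, 61 mm above the table.
- lever_knob (a point): Top of the lever's upright black knob, 75 mm from the pivot, 106 mm above the table. The knob is a round post 20 mm across and 36 mm high, standing on the lever arm; its axis is vertical.
- frog: Plaster frog 76 x 69 x 38 mm standing loose on the table; to be left alone. Origin: centre of the underside.
- owl: Plaster owl 46 x 55 x 60 mm standing loose on the table; to be left alone. Origin: centre of the underside.
- heart: Plaster heart 69 x 66 x 15 mm lying loose on the table; to be left alone. Origin: centre of the underside.
Things that resemble listed ones, but are neither listed nor needed, are in the scene too. Leave any orange look-alike of the long_core alone.

How it is judged:
On the way, in this order (a step that is already met when the one before it is completed fails the run):
1. the long core is off its hooks and held up, away from where it hung, lever still open (distance of long_core from where it was at the start of the episode above 0.08 m and height (world z) of long_core above 0.06 m and value of joint lever above 0.6 rad), for 0.2 s.
2. the long core stands fully home in the pocket, lever still open (horizontal distance between long_core and pocket below 0.006 m and height (world z) of long_core below 0.021 m and angle between long_core's own z axis and vertical below 0.06 rad and value of joint lever above 0.6 rad), for 0.2 s.
At the end, for the whole second after the job is handed in: The long core stands upright and at rest at the bottom of the pocket (within 6 mm of its centre, origin less than 21 mm above the table, tilt under 0.06 rad), the lever is shut (under 0.12 rad), and the round core still hangs on its hook (origin more than 60 mm above the table) (horizontal distance between long_core and pocket below 0.006 m and height (world z) of long_core below 0.021 m and angle between long_core's own z axis and vertical below 0.06 rad and linear speed of long_core below 0.02 m/s and value of joint lever below 0.12 rad and height (world z) of round_core above 0.06 m); the robot touches nothing.
It fails at once if the round core is knocked off or taken from its hook (height (world z) of round_core below 0.055 m or distance of round_core from where it was at the start of the episode above 0.05 m).
It fails at once if the frog, owl or heart is moved more than 30 mm (distance of any of frog, owl, heart from where it was at the start of the episode above 0.03 m).
It also fails if it takes over 58 s, if anything falls off the work surface, if the arm or the gripper's body presses on something with over 40 N, if the wrist force passes 120 N, or if a joint passes its speed limit or range.

## Robot

A 6-joint arm with a two-finger parallel gripper is mounted at the origin on a cart in front of the work surface, level with it; the furniture and walls round the work are solid. World frame = base frame: x ahead of the robot, y to its left, z up, the work surface at z = 0. Lengths are in m, angles in rad, forces in N, time in s.
With the tool pointing down it reaches from about 0.275 to 0.75 m from the base axis. Payload 10.2 kg.
Tool frame: the origin (TCP) lies midway between the tips of the shut fingers; the grasp point (between the pads) lies 19 mm behind it (env.hold_point_z is the distance from the TCP to the grasp point, in m); z points along the fingers, y is the line along which they close (so a half turn about z gives the same grasp; the last joint's range is limited). The gripper opens to 85 mm and grips with 20 to 120 N. Pads are 22 mm wide; open, the fingers measure 114 mm over their backs; the gripper's body (76 mm by 85 mm) begins 54 mm behind the grasp point. The pads swing forward as they close: fully open they stand 13 mm farther back than shut.
Start: joints at [1.023, 0.313, 1.498, -0, 1.331, -0.223], TCP at [0.168, 0.498, 0.231] pointing down, gripper open.
Joint ranges: [-2.94, 2.94], [-0.97, 2.17], [0.19, 2.56], [-1.23, 4.37], [0.02, 3.11], [-2.88, 2.88]. Speed limits (rad/s): [2.39, 2.39, 3.01, 3.14, 3.14, 3.14].

## Interface

Orientations are given as a unit quaternion [x, y, z, w].
In Python, from bench import env, kinematics, monitor, eyes, job gives the robot as it stands. The module is installed in compiled form; this text tells all that it offers. Calls block until the motion is done:
- env.reach(position, orientation): joint-space move of the TCP to a pose.
- env.movel(position, velocity=0.15, frame=None, guard=None): straight line of the TCP; frame=None keeps the orientation; velocity is the mean speed in m/s. With guard (N) it stops when the force on the tool has changed by that much, and returns True; else False.
- env.set_joints(angles): joint-space move.
- env.release() and env.close_gripper(effort=None): open the fingers fully, or close them until they stop; effort is the grip in N (None keeps the last).
- env.hold(seconds).
- kinematics.ik(position, orientation): joint angles nearest the present ones, or None.
- monitor.sense(): the state.
- eyes.grab_frame(name): name is "side" or "top" or "wrist"; returns a dict with "frame" (384x512x3 uint8, red, green, blue), "mtx" (3x3 intrinsics, pixels), "view" (4x4, takes a point from world to camera coordinates). Camera axes: x right, y down, z forward; pixel columns grow to the right and rows downward; lengths in m; the calibration is good to about 2 mm. A picture is of the moment at which its call begins. There is no depth.
A pose or a line that the arm cannot do raises env.MotionError and nothing moves.
- job.hand_in(): hands the job in; it is judged then, once.
The state is a dict: "clock": time; "joints": joint angles; "qvel": joint speeds; "joint_efforts": joint torques, N m; "position": TCP position; "ee_rot": TCP orientation; "contact_force": force on the tool from outside, world axes, zero at the start; "ft_torque": the same for the moment, N m; "finger_gap": opening from 0.0 (shut) to 1.0 (fully open); "gripper_force": force on a finger pad.
Only numpy, scipy, OpenCV 4.12 (cv2) and the standard library are available. Lean on these libraries where they do the work, as an engineer would, in place of code of your own. Each camera call takes 0.05 s, during which the arm holds its last target. There are 200 camera calls.

## Working session

There is one attempt and no reset: what is moved stays moved. The work goes in short steps, each a Python script; the robot and the scene stay as the last script left them, time stands still between calls to the robot, and variables do not carry over. Pictures are saved under pics/ and viewed, at most 10 in all, crops included, and the job is handed in when it is done.

```bash
mkdir -p pics; python3 - <<'E'
from bench import env, kinematics, monitor, eyes, job
import cv2,numpy as np
for n in ["side","top"]:
    d=eyes.grab_frame(n); cv2.imwrite(f"pics/{n}0.png",d["frame"][...,::-1]); np.savez(f"{n}0.npz",**d)
    R=d["view"][:3,:3]; print(n,np.round(-R.T@d["view"][:3,3],3),np.round(R[2],3),d["mtx"][0,0])
print(monitor.sense())
E
```

```text
side [ 0.3   -0.949  0.593] [ 0.231  0.862 -0.451] 371.5493421679938
top [ 0.496 -0.043  1.18 ] [ 0.07   0.018 -0.997] 457.03835610988267
{'clock': 0.1, 'joints': array([ 1.02263972e+00,  3.13400698e-01,  1.49837285e+00,  2.07650011e-05,
        1.33098227e+00, -2.23398129e-01]), 'qvel': array([-0.00132975, -0.00199275, -0.00179775, -0.0010109 ,  0.00062251,
       -0.00219701]), 'joint_efforts': array([ 1.83916331e-03, -4.12901759e+01, -2.60147059e+01, -2.33993351e-04,
        3.06401344e-03,  2.20572582e-05]), 'position': array([0.16740042, 0.49735521, 0.23078448]), 'ee_rot': array([ 1.61669016e-01,  9.86844867e-01, -5.35041183e-04, -2.28178680e-04]), 'contact_force': array([0.31302018, 0.67081429, 0.13713218]), 'ft_torque': array([-0.00240446, -0.05315668,  0.01171159]), 'gripper_force': 0.0, 'finger_gap': 0.9969371890753865}
```

View pics/top0.png

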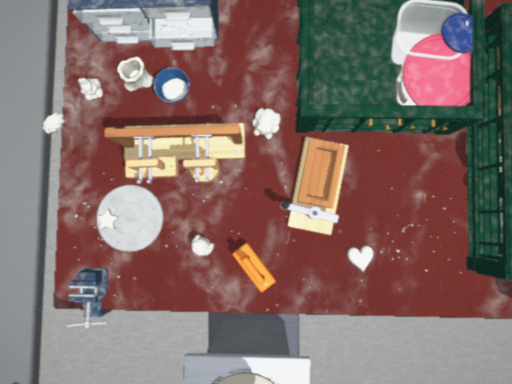

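View pics/side0.png

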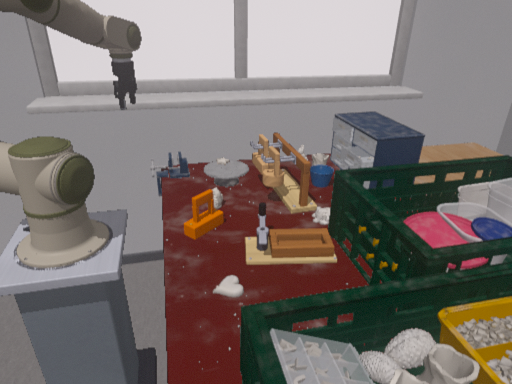

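```bash
python3 - <<'E'
import cv2,numpy as np
t=cv2.imread("pics/top0.png"); s=cv2.imread("pics/side0.png")
a=cv2.resize(t[110:250,95:355],None,fx=3,fy=3,interpolation=cv2.INTER_CUBIC)
cv2.imwrite("pics/topc.png",a)
b=cv2.resize(s[120:270,235:345],None,fx=4,fy=4,interpolation=cv2.INTER_CUBIC)
cv2.imwrite("pics/sidec.png",b)
E
```

```text
(no output)
```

View pics/topc.png

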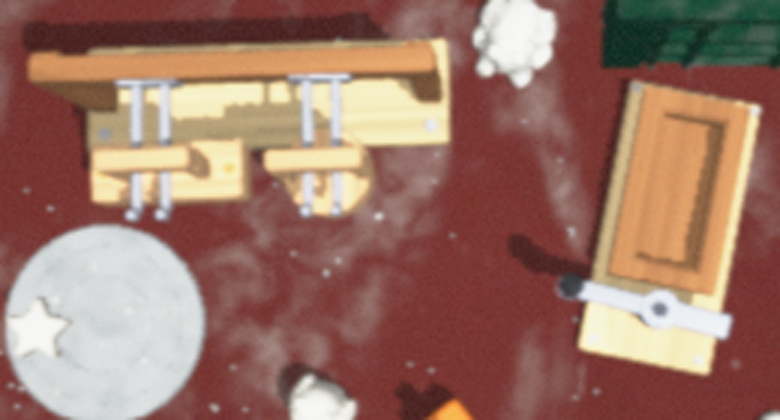

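View pics/sidec.png

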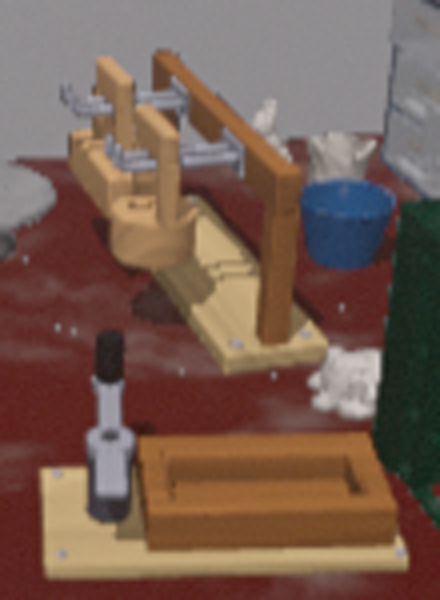

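The left rack core (crop bar ~(93–190, 158), rectangular foot below it) is the long core; round one is at crop (315,158). Base: block top corners about crop (640,83), (758,107), (712,295), (610,270), lever pivot (660,308), knob (570,285), tongue tip (730,325).

```bash
cat > h.py <<'E'
import numpy as np, cv2
from scipy.spatial.transform import Rotation as R
def ray(d,px):
    V=d["view"]; v=np.linalg.inv(d["mtx"])@[px[0],px[1],1]
    return -V[:3,:3].T@V[:3,3], V[:3,:3].T@v
def plane(d,px,z):
    o,v=ray(d,px); return o+v*(z-o[2])/v[2]
def cross(d1,p1,d2,p2):   # midpoint of two rays, and their gap
    o,u=ray(d1,p1); q,w=ray(d2,p2)
    s=np.linalg.lstsq(np.c_[u,-w],q-o,rcond=None)[0]
    a,b=o+u*s[0],q+w*s[1]; return (a+b)/2,np.linalg.norm(a-b)
def proj(d,p):
    c=d["view"][:3,:3]@p+d["view"][:3,3]; c=d["mtx"]@c; return c[:2]/c[2]
def down(yaw):            # tool down, tool y axis at angle yaw from world y (yaw = tool x angle from world x)
    return (R.from_euler('z',yaw)*R.from_euler('x',np.pi)).as_quat()
E
python3 - <<'E'
from h import *
t=dict(np.load("top0.npz")); s=dict(np.load("side0.npz"))
T=lambda x,y:((x+.5)/3-.5+95,(y+.5)/3-.5+110)
S=lambda x,y:((x+.5)/4-.5+235,(y+.5)/4-.5+120)
for n,p,z in [("barL",T(93,158),.186),("barR",T(190,158),.186),("rbarL",T(265,158),.186),("rbarR",T(361,158),.186),("beamL",T(29,66),.169),("beamR",T(436,66),.169),
 ("b1",T(640,83),.042),("b2",T(758,107),.042),("b3",T(712,295),.042),("b4",T(610,270),.042),("piv",T(660,308),.066),("knob",T(570,285),.106),("tip",T(730,325),.061)]:
    print(n,np.round(plane(t,p,z),4))
for n,p,q in [("knob",T(570,285),S(110,334)),("barR",T(190,150),S(117,62)),("barLongSideEnd",T(190,165),S(129,78))]: print(n,cross(t,p,s,q))
from bench import kinematics,env
print(kinematics.ik([.52,.26,.3],down(0)),env.hold_point_z)
E
```

```text
barL [0.6178 0.2692 0.186 ]
barR [0.6191 0.1978 0.186 ]
rbarL [0.6201 0.1427 0.186 ]
rbarR [0.6213 0.0723 0.186 ]
beamL [0.6884 0.3256 0.169 ]
beamR [0.6936 0.02   0.169 ]
b1 [ 0.7069 -0.1434  0.042 ]
b2 [ 0.6884 -0.242   0.042 ]
b3 [ 0.5307 -0.2051  0.042 ]
b4 [ 0.5497 -0.1205  0.042 ]
piv [ 0.5186 -0.1598  0.066 ]
knob [ 0.5343 -0.0851  0.106 ]
tip [ 0.506  -0.2172  0.061 ]
knob (array([ 0.53436626, -0.08505019,  0.10638306]), np.float64(8.183702042945493e-05))
barR (array([0.61646637, 0.19461738, 0.2054443 ]), np.float64(0.012206527874136973))
barLongSideEnd (array([0.61710573, 0.19547768, 0.19080605]), np.float64(0.007777140880220866))
[ 2.62246739e-01  4.05821448e-01  1.19080128e+00 -4.44089210e-16
  1.54496992e+00  1.83304307e+00] 0.0187
```

```bash
python3 - <<'E'
from h import *
from bench import env, monitor, eyes
def shot(n):
    env.hold(.2); d=eyes.grab_frame("wrist"); cv2.imwrite(f"pics/{n}.png",d["frame"][...,::-1]); np.savez(n+".npz",**d)
    print(n,np.round(np.linalg.inv(d["view"])[:3,3],3),np.round(d["view"][2,:3],2),monitor.sense()["position"],monitor.sense()["clock"])
# sanity: which j6 solutions
q=down(0)
env.reach([.58,.20,.36],q); shot("w1")
env.reach([.58,-.165,.30],q); shot("w2")
d1=dict(np.load("w1.npz"));d2=dict(np.load("w2.npz"))
print(proj(d1,np.array([.6185,.2335,.186])),proj(d2,np.array([.62,-.178,.018])))
cv2.imwrite("pics/w12.png",np.hstack([cv2.imread("pics/w1.png"),cv2.imread("pics/w2.png")])[:,::1]) 
im=cv2.imread("pics/w12.png"); cv2.imwrite("pics/w12.png",cv2.resize(im,(800,300),interpolation=cv2.INTER_AREA))
E
```

```text
w1 [0.652 0.2   0.502] [-0.28 -0.   -0.96] [0.57979327 0.20042455 0.36001216] 2.25
w2 [ 0.653 -0.165  0.442] [-0.28 -0.   -0.96] [ 0.58022047 -0.16431535  0.30011323] 3.8833
[228.49873183 139.41563678] [268.45475222 130.80032945]
```

View pics/w12.png

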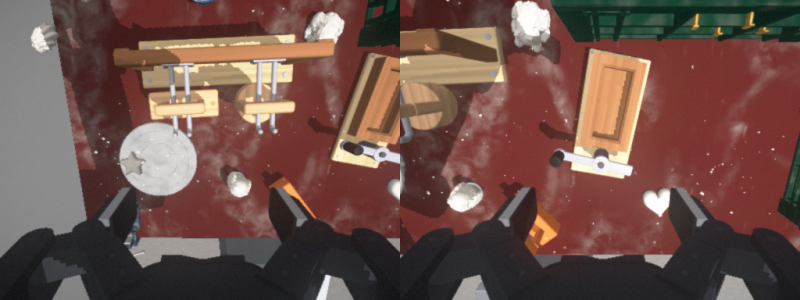

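Wrist views: long core bar at half-scale (155–203,107) left, base block with pocket at (612,98) right, pivot (600,162). I'll crop both for sub-pixel picks.

```bash
python3 - <<'E'
import cv2,numpy as np
a=cv2.imread("pics/w1.png")[100:180,180:280]; b=cv2.imread("pics/w2.png")[55:235,190:310]
a=cv2.resize(a,None,fx=4,fy=4,interpolation=cv2.INTER_CUBIC); b=cv2.resize(b,None,fx=3,fy=3,interpolation=cv2.INTER_CUBIC)
c=np.zeros((540,770,3),np.uint8); c[:320,:400]=a; c[:540,410:770]=b; cv2.imwrite("pics/c2.png",c)
E
```

```text
(no output)
```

View pics/c2.png

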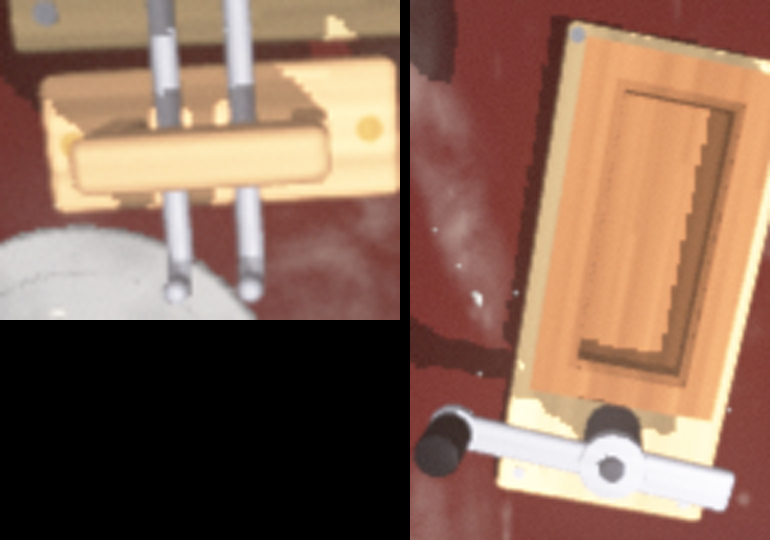

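```bash
python3 - <<'E'
from h import *
w1,w2,t=[dict(np.load(n)) for n in("w1.npz","w2.npz","top0.npz")]
A=lambda x,y:((x+.5)/4-.5+180,(y+.5)/4-.5+100)
B=lambda x,y:((x-410+.5)/3-.5+190,(y+.5)/3-.5+55)
T=lambda x,y:((x+.5)/3-.5+95,(y+.5)/3-.5+110)
print("bar corners z.186",[np.round(plane(w1,A(*p),.186)[:2],4) for p in((72,140),(328,126),(328,180),(80,193))])
P={k:plane(w2,B(*p),.042)[:2] for k,p in dict(oTL=(585,38),oBL=(532,388),oBR=(712,420),pTL=(622,88),pTR=(746,105),pBR=(685,385)).items()}
for k,v in P.items(): print(k,np.round(v,4))
print("mouth centre",(P["pTL"]+P["pBR"])/2, "size",np.linalg.norm(P["pTR"]-P["pBR"]),np.linalg.norm(P["pTR"]-P["pTL"]))
a=lambda u:np.arctan2(u[1],u[0])
print("yaws",a(P["oTL"]-P["oBL"]),a(P["pTR"]-P["pBR"]),a(P["oBR"]-P["oBL"])+np.pi/2,a(P["pTR"]-P["pTL"])+np.pi/2)
print("block centre from oTL,oBR",(P["oTL"]+P["oBR"])/2,np.linalg.norm(P["oTL"]-P["oBL"]),np.linalg.norm(P["oBR"]-P["oBL"]))
for n,p,q in[("pivot",(660,308),(611,468)),("knob",(570,285),(438,455)),("block oBL",(610,270),(532,388)),("pocket TR",(724,122),(746,105)),("tonguetip",(730,325),(724,492))]: print(n,cross(t,T(*p),w2,B(*q)))
print("bar ends x",cross(t,T(93,158),w1,A(76,166)),cross(t,T(190,158),w1,A(328,153)))
print("knob on z.106",plane(w2,B(438,455),.106))
E
```

```text
bar corners z.186 [array([0.6236, 0.2668]), array([0.6274, 0.1975]), array([0.6129, 0.1974]), array([0.6093, 0.2655])]
oTL [ 0.702 -0.15 ]
oBL [ 0.5465 -0.1231]
oBR [ 0.5306 -0.2101]
pTL [ 0.6819 -0.1659]
pTR [ 0.675  -0.2203]
pBR [ 0.5481 -0.1966]
mouth centre [ 0.61502934 -0.18127311] size 0.12909010090390916 0.05481981885480915
yaws -0.17096670216772908 -0.18478069927702953 -0.18069818710714003 -0.12578372965418239
block centre from oTL,oBR [ 0.61632197 -0.18006307] 0.1578389917677182 0.0884541723400985
pivot (array([ 0.51804118, -0.16012948,  0.0744199 ]), np.float64(0.0025541361296387228))
knob (array([ 0.53347712, -0.08698416,  0.09899175]), np.float64(0.003984093673395657))
block oBL (array([ 0.54859242, -0.12191077,  0.04633671]), np.float64(0.003822715510429331))
pocket TR (array([ 0.67556167, -0.21762701,  0.0381305 ]), np.float64(0.00644927805531637))
tonguetip (array([ 0.50594488, -0.21409628,  0.07441876]), np.float64(0.0020494697384668514))
bar ends x (array([0.61710267, 0.26536269, 0.19467965]), np.float64(0.002245792625638491)) (array([0.61965292, 0.1977917 , 0.18431759]), np.float64(0.0010771515484229869))
knob on z.106 [ 0.53481744 -0.09018111  0.106     ]
```

```bash
python3 - <<'E'
from h import *
from bench import env, monitor, eyes
def S(n):
    s=monitor.sense(); print(n,np.round(s["position"],4),np.round(s["contact_force"],1),round(s["finger_gap"],3),s["gripper_force"],s["clock"])
y=.035; q=down(y); c=np.array([.6183,.2325]); 
env.reach([*c,.26],q)
hit=env.movel([*c,.140],velocity=.1,guard=12); S(f"down {hit}")
if hit: raise SystemExit
env.close_gripper(60); env.hold(.2); S("grip")
d=eyes.grab_frame("wrist"); cv2.imwrite("pics/grip.png",d["frame"][...,::-1])
E
```

```text
down False [0.6186 0.2326 0.1407] [0.7 0.2 1. ] 0.998 0.0 6.725
grip [0.6188 0.2325 0.1409] [-0.1 -0.8  5.4] 0.833 68.68476569652557 7.2
```

View pics/grip.png

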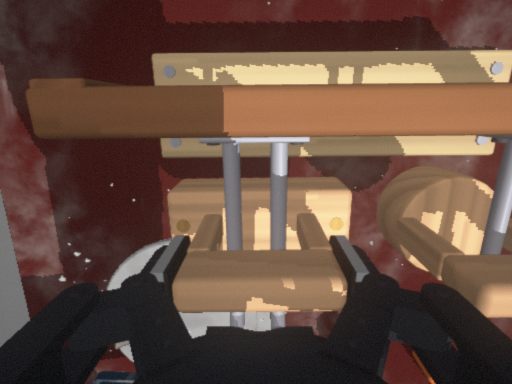

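The bar's ends sit between both pads (image (175,270) and (350,270)); the gap reads ~71 mm, as expected. Lifting 27 mm, then out along -x.

```bash
python3 - <<'E'
from h import *
from bench import env, monitor, eyes
def S(n):
    s=monitor.sense(); print(n,np.round(s["position"],4),np.round(s["contact_force"],1),round(s["finger_gap"],3),round(s["gripper_force"],1),s["clock"])
p=monitor.sense()["position"]; y=.03
env.movel(p+[0,0,.027],velocity=.08,guard=20); S("lift")
out=p+[-.11*np.cos(y),-.11*np.sin(y),.027]
print(env.movel(out,velocity=.12,guard=12)); S("out")
env.movel(out+[0,0,.05],velocity=.12)
psi=-.177+np.pi/2; q=down(psi)
env.reach([.46,.0,.24],q); S("mid")
env.reach([.617,-.179,.19],q); env.hold(.3); S("above")
for n in("wrist","top","side"):
    d=eyes.grab_frame(n); np.savez("a_"+n+".npz",**d); cv2.imwrite(f"pics/a_{n}.png",d["frame"][...,::-1])
w=cv2.imread("pics/a_wrist.png"); t=cv2.resize(cv2.imread("pics/a_side.png")[170:290,230:350],(384,384))
cv2.imwrite("pics/a2.png",cv2.resize(np.hstack([w,t]),(800,343)))
E
```

```text
lift [0.6186 0.2325 0.1677] [ 0.5  0.3 -3. ] 0.836 69.2 7.75
False
out [0.5093 0.2291 0.1679] [ 0.3 -0.3 -2.8] 0.834 69.2 8.8167
mid [4.600e-01 2.000e-04 2.398e-01] [-0.3 -0.1 -2.9] 0.831 69.1 10.9917
above [ 0.617  -0.1784  0.1906] [ 0.   0.3 -2.1] 0.837 69.2 12.25
```

View pics/a2.png

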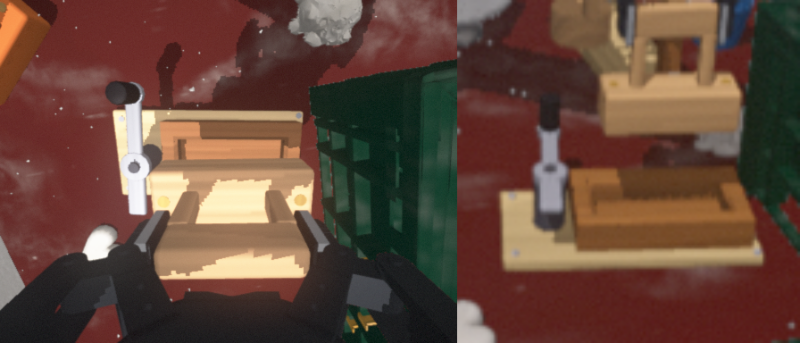

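```bash
python3 - <<'E'
import cv2
w=cv2.imread("pics/a_wrist.png")[112:322,110:375]
cv2.imwrite("pics/a3.png",cv2.resize(w,None,fx=2.8,fy=2.8,interpolation=cv2.INTER_CUBIC)); print(w.shape)
E
```

```text
(210, 265, 3)
```

View pics/a3.png

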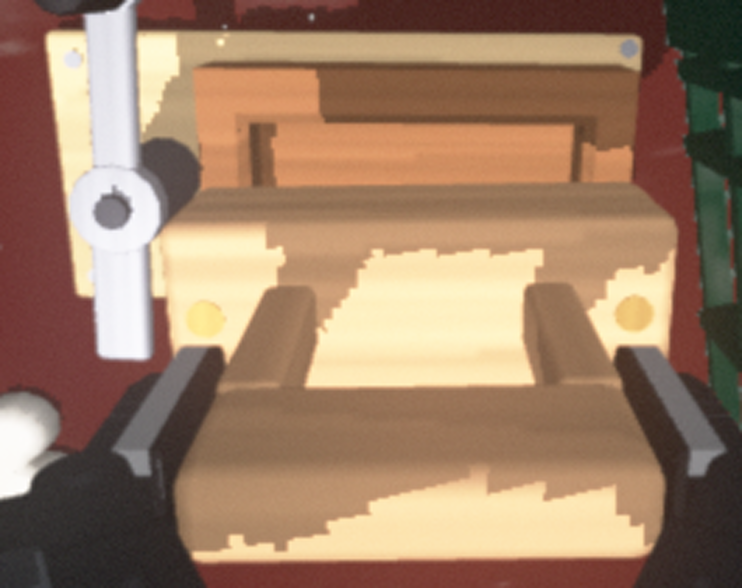

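```bash
python3 - <<'E'
from h import *
d=dict(np.load("a_wrist.npz"))
C=lambda x,y:((x+.5)/2.8-.5+110,(y+.5)/2.8-.5+112)
a=-.177; ux=np.array([np.cos(a),np.sin(a)]); uy=np.array([-ux[1],ux[0]])
def r(n,px,z):
    p=plane(d,C(*px),z)[:2]; e=p-[.617,-.179]; print(n,np.round(p,4),"along",round(e@ux*1e3,1),"across",round(e@uy*1e3,1))
for z in(.118,.12,.122): r("foot low L",(200,187),z); r("foot low R",(632,185),z)
r("foot top L",(166,228),.16); r("foot top R",(674,228),.16)
r("blk far L",(195,68),.042); r("blk far R",(638,70),.042)
r("mouth L",(236,116),.042); r("mouth R",(606,116),.042)
r("pivot",(112,210),.075); r("hold bar L",(190,465),.236); r("bar R",(665,465),.236)
E
```

```text
foot low L [ 0.562  -0.1495] along -59.3 across 19.4
foot low R [ 0.6788 -0.1697] along 59.2 across 20.1
foot low L [ 0.5627 -0.1491] along -58.8 across 19.9
foot low R [ 0.6784 -0.1691] along 58.7 across 20.6
foot low L [ 0.5633 -0.1487] along -58.2 across 20.3
foot low R [ 0.6779 -0.1685] along 58.1 across 21.1
foot top L [ 0.5655 -0.1492] along -55.9 across 20.3
foot top R [ 0.6776 -0.1691] along 57.9 across 20.4
blk far L [ 0.547  -0.1215] along -79.0 across 44.2
blk far R [ 0.7024 -0.1498] along 79.0 across 43.8
mouth L [ 0.5573 -0.1408] along -65.5 across 27.1
mouth R [ 0.6894 -0.1642] along 68.7 across 27.3
pivot [ 0.5176 -0.1604] along -101.1 across 0.9
hold bar L [ 0.5883 -0.1645] along -30.8 across 9.2
bar R [ 0.6525 -0.1759] along 34.4 across 9.3
```

Core and block both centre within 1 mm of each other along and across the base, and yaw agrees. Insert with a guard.

```bash
python3 - <<'E'
from h import *
from bench import env, monitor, eyes
def S(n):
    s=monitor.sense(); print(n,np.round(s["position"],4),np.round(s["contact_force"],1),np.round(s["ft_torque"],2),round(s["finger_gap"],3),s["clock"])
x,y=.617,-.179
env.movel([x,y,.125],velocity=.1); S("near")
print(env.movel([x,y,.085],velocity=.025,guard=15)); S("in")
E
```

```text
near [ 0.6174 -0.1792  0.1257] [-0.   0.3 -2.8] [ 0.05 -0.03 -0.  ] 0.836 13.2
True
in [ 0.617  -0.179   0.0891] [-0.5  1.3  4.8] [0.19 0.08 0.01] 0.835 14.5083
```

Origin ≈ 18.2 mm by the TCP height difference: seated. Release, check, then swing the lever by gripping its knob.

```bash
python3 - <<'E'
from h import *
from bench import env, monitor, eyes
def S(n):
    s=monitor.sense(); print(n,np.round(s["position"],4),np.round(s["contact_force"],1),round(s["finger_gap"],3),s["clock"])
env.release(); env.hold(.4); S("rel")
env.movel([.617,-.179,.22],velocity=.15)
piv=np.array([.5178,-.1602]); th=np.arctan2(-.0875+.1602,.5345-.5178)
P=lambda a,z:[*(piv+.075*np.array([np.cos(a),np.sin(a)])),z]
env.reach(P(th,.2),down(th))
env.hold(.2)
for n in("wrist","side"):
    d=eyes.grab_frame(n); np.savez("k_"+n+".npz",**d); cv2.imwrite(f"pics/k_{n}.png",d["frame"][...,::-1])
w=cv2.imread("pics/k_wrist.png"); t=cv2.resize(cv2.imread("pics/k_side.png")[170:290,230:350],(384,384))
cv2.imwrite("pics/k2.png",cv2.resize(np.hstack([w,t]),(800,343)))
S("over")
E
```

```text
rel [ 0.6164 -0.1787  0.0879] [ 0.1  0.2 -0.6] 1.001 15.2083
over [ 0.5349 -0.0876  0.1997] [-0.8 -0.9  0.2] 0.998 17.1083
```

View pics/k2.png

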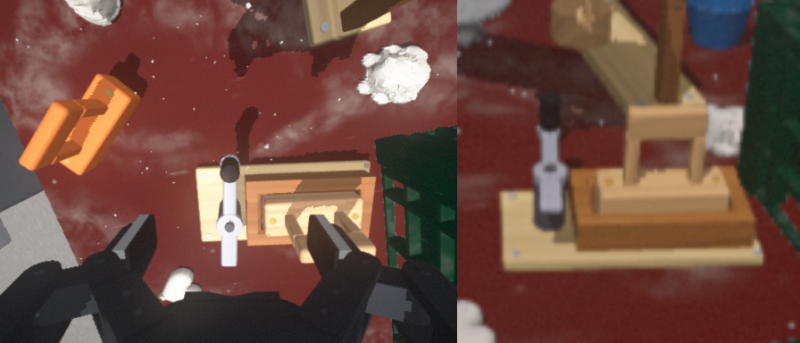

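The core sits level and home; the knob (image (229,170)) is midway between the fingers. Grip the knob and swing.

```bash
python3 - <<'E'
from h import *
from bench import env, monitor, eyes
def S(n):
    s=monitor.sense(); print(n,np.round(s["position"],4),np.round(s["contact_force"],1),round(s["finger_gap"],3),s["clock"])
print("knob px",proj(dict(np.load("k_wrist.npz")),np.array([.5345,-.0875,.106])))
piv=np.array([.5178,-.1602]); th=np.arctan2(-.0875+.1602,.5345-.5178); end=np.pi-.177+.02
P=lambda a,z:[*(piv+.075*np.array([np.cos(a),np.sin(a)])),z]
z=.081
if env.movel(P(th,z),velocity=.1,guard=10): S("hit"); raise SystemExit
env.close_gripper(25); env.hold(.1); S("grip")
for a in np.linspace(th,end,12)[1:]:
    h=env.movel(P(a,z),velocity=.06,frame=down(a),guard=25)
    s=monitor.sense(); print(round(a,2),h,np.round(s["contact_force"],1))
    if h: break
S("end"); p=monitor.sense()["position"][:2]-piv; print("lever angle est",np.pi-.177-np.arctan2(p[1],p[0]))
E
```

```text
knob px [257.54588465 193.79888884]
grip [ 0.5346 -0.0871  0.0811] [-0.8  1.   1.6] 0.223 19.1583
1.49 False [0.2 3.6 4. ]
1.64 False [-1.6  6.6  5.5]
1.79 False [-2.4  9.3  6.4]
1.94 False [-5.3  9.5  9.1]
2.09 False [-7.  11.7 11.1]
2.24 False [-9.6 12.6 11.9]
2.39 False [-12.1  12.5  15.9]
2.54 False [-15.9  11.3  17.1]
2.69 False [-19.   10.   19.3]
2.84 False [-19.2   7.1  17.4]
2.98 False [-17.9   7.1  15.9]
end [ 0.441  -0.1471  0.0806] [-17.9   7.1  15.9] 0.219 22.825
lever angle est -0.008637382279327976
```

```bash
python3 - <<'E'
from h import *
from bench import env, monitor, eyes
env.release(); env.hold(.3)
p=monitor.sense()["position"]; env.movel([p[0],p[1],.2],velocity=.12)
env.reach([.40,.12,.30],down(1.5)); env.hold(.3)
T=eyes.grab_frame("top"); S=eyes.grab_frame("side"); s=monitor.sense(); print(s["clock"],np.round(s["contact_force"],1))
def blob(d,pt,r,lo,hi):
    u=proj(d,np.array(pt)).astype(int); f=cv2.cvtColor(d["frame"],cv2.COLOR_RGB2HSV)
    m=np.zeros(f.shape[:2],np.uint8); cv2.circle(m,tuple(int(i) for i in u),r,255,-1)
    m&=cv2.inRange(f,lo,hi); ys,xs=np.nonzero(m); return (xs.mean(),ys.mean()) if len(xs) else None,len(xs),(ys.min(),ys.max()) if len(xs) else None,u
piv=np.array([.5178,-.1602])
for nm,d in(("top",T),("side",S)):
    c,n,yr,u=blob(d,[.444,-.147,.09],14,(0,0,0),(180,140,70)); print(nm,"knob",c,n,yr,"exp",u)
    if c is not None:
        q=plane(d,c,.10 if nm=="top" else .088); print(q,"lever",np.pi-.177-np.arctan2(*(q[:2]-piv)[::-1]))
# steel tongue: bright, unsaturated pixels near the tongue's expected place
c,n,_,u=blob(T,[.546,-.165,.065],14,(0,0,150),(180,45,255)); q=plane(T,c,.066); e=q[:2]-piv
print("steel",c,n,u,q,"angle off base x",np.arctan2(e[1],e[0])+.177)
# core bar now: light wood around expected bar top centre
c,n,_,u=blob(T,[.617,-.179,.134],9,(8,50,215),(28,160,255)); print("bar",c,n,u)
E
```

```text
27.1167 [0.2 0.8 0.2]
top knob (np.float64(308.2105263157895), np.float64(242.78947368421052)) 19 (np.int64(241), np.int64(246)) exp [309 243]
[ 0.44621386 -0.14193416  0.1       ] lever 0.07282818505195898
side knob (np.float64(233.24), np.float64(223.52)) 100 (np.int64(217), np.int64(230)) exp [233 223]
[ 0.44311053 -0.14312534  0.088     ] lever 0.0477466025192852
steel (np.float64(316.5162601626016), np.float64(202.9512195121951)) 246 [316 201] [ 0.54146275 -0.1640052   0.066     ] angle off base x 0.017555493023200003
bar (np.float64(325.5855855855856), np.float64(169.018018018018)) 222 [326 169]
```

Knob estimates read 0.05–0.07 rad against the tongue's ~0; a cheap regrip and guarded nudge onto the stop settles it.

```bash
python3 - <<'E'
from h import *
from bench import env, monitor, eyes
def S(n):
    s=monitor.sense(); print(n,np.round(s["position"],4),np.round(s["contact_force"],1),round(s["finger_gap"],3),s["clock"])
piv=np.array([.5178,-.1602]); sh=np.pi-.177
P=lambda a,z:[*(piv+.075*np.array([np.cos(a),np.sin(a)])),z]
env.reach(P(sh,.2),down(sh))
if env.movel(P(sh,.083),velocity=.12,guard=10): S("hit"); raise SystemExit
env.close_gripper(25); S("grip")
print(env.movel(P(sh+.12,.083),velocity=.03,guard=15)); S("push")
p=monitor.sense()["position"][:2]-piv; print("lever est",sh-np.arctan2(p[1],p[0]))
env.release(); env.hold(.3)
p=monitor.sense()["position"]; env.movel([p[0],p[1],.2],velocity=.12)
env.hold(.3); S("clear")
E
```

```text
grip [ 0.444  -0.147   0.0832] [-1.3  0.3  2.5] 0.218 30.625
True
push [ 0.4438 -0.1477  0.0831] [2.8 4.5 5.4] 0.22 30.8417
lever est -0.009183498008447533
clear [ 0.4433 -0.1479  0.1997] [0.5 0.7 0.3] 1.001 33.225
```

The knob stops against the push at once, so the lever is on its stop.

```bash
python3 -c "
from bench import job
print(job.hand_in())"
```

```text
the job is handed in; nothing more can be done
None
```

I handed the job in at about 33 s: the long core is home in the pocket and the lever is shut on its stop. I never touched the round core or the plaster figures, but I did not check their positions again at the end, and `job.hand_in()` returned no verdict.

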